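# Brake lever stroke check on a bench stand

## Task

Check the stroke of the brake lever on the bench stand: push the lever in towards the bar with the outside of the fingers until it comes up against its stop and keep it there for about a second, then let it spring all the way back out. Then push it in to its stop once more and finish while still holding it there, so that the gap between lever and bar can be inspected. Press gently, only on the lever's outer side: do not grip it, do not reach behind it, do not touch the bar or its stand, and leave the small things round the stand where they are.

Things in the scene. Friction and masses are not known exactly. Their poses are not given: they have to be found in the camera images.
- stand: fixed grey base plate 110 x 200 x 14 mm with a dark post and square clamp (top at z 132 mm) near its +y end that carry a level handlebar stub. Origin: centre of the plate's underside; x = from the lever side to the bar side, y = along the bar (pivot and post towards +y, the lever's free end towards -y), z up. Turned up to 0.4 rad
- bar_end (a point): centre of the free (-y) end face of the level handlebar stub, on the bar's axis, 110 mm above the desk. The bar is 210 mm long, runs over the plate's centre line along the stand's y and bears a black ribbed rubber grip 32 mm in diameter (end collars up to 40 mm). Not to be touched
- lever (a joint): brake lever on a vertical hinge: 0 = out at rest, grows (counter-clockwise from above) as it is pushed towards the bar, 0.30 rad = against its stop, about 20 mm short of the rubber grip (at rest about 55 mm). Spring return; pushing at lever_press takes about 2 N at the start, 6 N just before the stop, then the force rises steeply
- lever_pivot (a point): the lever's hinge axis at the lever's mid-height, 110 mm above the desk, near the post
- lever_press (a point): point on the outer face (away from the bar) of the aluminium lever, 109 mm from the pivot, 20 mm short of the 18 mm ball at its free end; moves with the lever, 33 mm in the whole stroke. Blade about 19 mm deep from outer to inner face, 12 mm tall (z 104 to 116 mm), free space in front, above and below. Push level, square to the line from pivot to this point, towards the bar
- vial: small capped glass vial, 18 mm across, 44 mm tall, loose, standing near the bar's free end; origin at its underside; bystander
- eraser: eraser in a sleeve, 18 x 43 x 11 mm, loose, lying near the bar's free end; origin at its underside; bystander
- stamp: wooden hand stamp, 24 x 45 mm, 66 mm tall, loose, standing near the post; origin at its underside; bystander
- perch: black clamp on the bar, next to the post, in whose fork the lever turns; 70 mm long across the bar (x -53 to 17 mm), 22 mm wide along it, 34 mm tall; origin on the bar's axis over the plate's centre, 110 mm above the desk; axes as the stand's

How it is judged:
By the outcome, as a careful person would: the job done as asked, in the order asked, and still so for the second after the job is handed in, while the arm keeps its last pose, push and grip.
It also fails if it takes over 45 s, if anything falls off the work surface, if the arm or the gripper's body presses on something with over 40 N, if the wrist force passes 120 N, or if a joint passes its speed limit or range.

## Robot

A 6-joint arm with a two-finger parallel gripper is mounted at the origin on a cart in front of the work surface, level with it; the furniture and walls round the work are solid. World frame = base frame: x ahead of the robot, y to its left, z up, the work surface at z = 0. Lengths are in mm, angles in degrees, forces in N, time in s.
With the tool pointing down it reaches from about 350 to 850 mm from the base axis. Payload 8.1 kg.
Tool frame: the origin (TCP) lies midway between the tips of the shut fingers; the grasp point (between the pads) lies 19 mm behind it; z points along the fingers, y is the line along which they close (so a half turn about z gives the same grasp; the last joint's range is limited). The gripper opens to 85 mm and grips with 20 to 120 N. Pads are 22 mm wide; open, the fingers measure 114 mm over their backs; the gripper's body (76 mm by 85 mm) begins 54 mm behind the grasp point. The pads swing forward as they close: fully open they stand 13 mm farther back than shut.
Start: joints at [-81.956, 7.471, 85.268, -0, 87.261, -4.893], TCP at [134.352, -584.769, 231.292] pointing down, gripper open.
Joint ranges: [-169.43, 169.43], [-51.17, 129.36], [1.28, 143.12], [-76.62, 256.62], [0, 156.53], [-152.29, 152.29]. Speed limits (degrees/s): [136.94, 136.94, 159.86, 180, 180, 180].

## Interface

Orientations are given as [roll, pitch, yaw] about the fixed x, y, z axes, in that order (R = Rz(yaw) Ry(pitch) Rx(roll)).
In Python, from bench import sense, snapshot, camera_params, hand_in, masks_of, pinpoint gives the robot as it stands.
- The arm moves only by the tool step_arm, never from a script. Its argument "targets" is a list of rows, each an object with "angular": the turn, a rotation vector about the tool's x, y, z scaled (see below), a list of three; "dp": the shift along the tool's x, y, z scaled (see below), a list of three; "fingers": the closure, from 0 (fully open) to 1 (shut). A call has exactly 8 rows; each row is the pose to reach, as a shift and turn from the pose commanded when the call began, along the tool's axes at that moment, turning the shorter way round; what a row does not reach only later rows make up. The controller multiplies each number of a shift by 0.2 m and each number of a turn by 180 degrees. A row lasts 1/8 s, in which the tool goes at most 62.5 mm and 10.7 degrees, less where a joint would pass 70% of its speed; a pose out of reach is approached as far as the arm can. A call with a number of a shift or a turn outside -1 to 1 is refused whole. A call with a gripper value outside its range is refused whole. The fingers move at their own pace and stop on an object; "newtons" is the grip in N (left out, the last holds). Time passes only in rows, so rows that repeat a pose let the fingers close, or fill a call up. It gives the time, the measured TCP pose, the force, the opening and the grip force at its end, in the units of the state.
- sense(): the state, without advancing time (a new reading comes with each control period).
- snapshot(name): name is "side" or "top" or "wrist"; returns the picture (480x640x3 uint8, blue, green, red); there is no depth.
- camera_params(name): a dict with "vfov" (degrees; the focal length in pixels is half the picture's height over the tangent of half this angle, whatever the lens; pixels are square), "cx", "cy" (the principal point, pixels), "D" ([k1, k2, p1, p2, k3] as OpenCV has them; the pictures are not rectified), "R" (3x3) and "t" (3): a world point X has camera coordinates R X + t. Camera axes: x right, y down, z forward; pixel columns grow to the right and rows downward; lengths in mm; the calibration is good to about 2 mm. A picture is of the moment at which its call begins: read the wrist's pose just before it. camera_params takes no time and is no camera call; for the wrist camera it gives the pose at the moment of the call.
- hand_in(): hands the job in; it is judged then, once.
Trained networks look in the newest picture that a camera, given by its name, has taken for a name from the list of things; names that differ only in an ending like _2 or _b are one class to them, and where a whole thing is asked for, a point or a joint stands for the part that bears it (a point fixed in the world has none). Each returns a list of dicts, best first, with "conf" (0 to 1); they miss things now and then, are a little off and sometimes report something else, mostly with a low value. They report only what shows in the picture. A call takes as long as a camera call.
- masks_of(camera, label): "pixels" (480x640 bool, what is visible of it) and "at" ([column, row] in pixels, amid what is visible of it).
- pinpoint(camera, label): "at" ([column, row] in pixels: a listed point, or the origin of a listed thing).
The state is a dict: "time": time; "joint_pos": joint angles; "qd": joint speeds; "joint_efforts": joint torques, N m; "tool_pos": TCP position; "tcp_rot": TCP orientation; "ft_force": force on the tool from outside, world axes, zero at the start; "wrist_torque": the same for the moment, N m; "finger_gap": finger opening in mm; "grip_force": force on a finger pad.
Only numpy, scipy, OpenCV 4.12 (cv2) and the standard library are available. Lean on these libraries where they do the work, as an engineer would, in place of code of your own. Each camera call takes 0.05 s, during which the arm holds its last target. There are 200 camera calls.

## Working session

There is one attempt and no reset: what is moved stays moved. The work goes in short steps, Python scripts to look and compute and a tool call to move; the robot and the scene stay as the last step left them, time stands still between calls to the robot, and variables do not carry over. Pictures are saved under pics/ and viewed, at most 10 in all, crops included, and the job is handed in when it is done.

Besides the shell and the picture viewer there is one more tool, called after "Request:" as name(argument=value, ...) on one line, values as JSON. step_arm: Moves the arm, as the interface text tells. Its arguments: {"type":"object","properties":{"targets":{"type":"array","items":{"type":"object","properties":{"angular":{"type":"array","items":{"type":"number","minimum":-1,"maximum":1}},"dp":{"type":"array","items":{"type":"number","minimum":-1,"maximum":1}},"fingers":{"type":"number"}}}},"newtons":{"type":"number"}},"required":["targets"]}

```bash
mkdir -p pics
cat > h.py <<'E'
import numpy as np, cv2
from bench import *
from scipy.spatial.transform import Rotation as Ro
def K(c):
    f=240/np.tan(np.radians(c["vfov"])/2); return np.array([[f,0,c["cx"]],[0,f,c["cy"]],[0,0,1.]])
def ray(c,px):
    u=cv2.undistortPoints(np.array([[px]],float),K(c),np.array(c["D"],float))[0,0]
    R=np.array(c["R"]);t=np.array(c["t"]); d=R.T@np.array([u[0],u[1],1]); return -R.T@t,d/np.linalg.norm(d)
def atz(c,px,z):
    o,d=ray(c,px); return o+d*(z-o[2])/d[2]
def tri(rs):
    A=0;b=0
    for o,d in rs:
        P=np.eye(3)-np.outer(d,d);A=A+P;b=b+P@o
    X=np.linalg.solve(A,b); return X,[float(np.linalg.norm((np.eye(3)-np.outer(d,d))@(X-o))) for o,d in rs]
E
python3 - <<'E'
from h import *
np.set_printoptions(precision=1,suppress=True)
print(sense())
ims=[]
for n in("side","top"):
    im=snapshot(n);c=camera_params(n);ims.append(im);print(n,"cam at",ray(c,[320,240]))
    for l,z in(("bar_end",110),("lever_pivot",110),("lever_press",110),("perch",110),("stand",0),("vial",0),("eraser",0),("stamp",0)):
        for r in pinpoint(n,l)[:2]: print(l,np.array(r["at"]),round(r["conf"],2),atz(c,r["at"],z))
    cv2.imwrite(f"pics/{n}0.png",im)
E
```

```text
{'time': 0.0, 'joint_pos': array([-82. ,   7.5,  85.3,  -0. ,  87.3,  -4.9]), 'qd': array([ 0. ,  0. ,  0. ,  0. ,  0. , -0.1]), 'joint_efforts': array([ -0. , -56.9, -50.1,  -0. ,   0. ,  -0. ]), 'tool_pos': array([ 134.3, -584.2,  230.2]), 'tcp_rot': array([-179.9,   -0. ,   12.9]), 'ft_force': array([ 0.3,  0.3, -0.2]), 'wrist_torque': array([-0., -0., -0.]), 'grip_force': 0.0, 'finger_gap': 85.47346484453612}
side cam at (array([187.7, 735. , 453. ]), array([ 0.5, -0.8, -0.4]))
bar_end [370.8 216.7] 0.94 [612.9 -47.7 110. ]
bar_end [329.9 289.4] 0.53 [523.6 229.8 110. ]
lever_pivot [330.  253.4] 0.93 [588.2 131.5 110. ]
lever_press [391.8 240.6] 0.84 [527.7  32.1 110. ]
perch [371.8 220.1] 0.18 [602.6 -33.2 110. ]
stand [388.4 266.6] 0.75 [583.7 -73.7   0. ]
stand [332.2 292.1] 0.68 [622.3  73.8   0. ]
vial [392.2 266.8] 0.51 [576.9 -77.1  -0. ]
eraser [353.1 254.5] 0.63 [672.5 -84.    0. ]
top cam at (array([ 521.1,  114.8, 1121.3]), array([ 0.1,  0. , -1. ]))
bar_end [414.5 255.2] 0.84 [607.2 -35.  110. ]
lever_pivot [316.3 265.5] 0.88 [588.7 124.8 110. ]
lever_press [350.3 248.2] 0.38 [617.5  69.8 110. ]
lever_press [420.4 276.2] 0.23 [573.1 -44.4 110. ]
stand [349.  249.8] 0.85 [625.   67.2   0. ]
vial [420.4 275.1] 0.68 [580.7 -61.8   0. ]
stamp [271.6 253.4] 0.57 [617.  206.6   0. ]
```

Run:
```python
import cv2
a=cv2.imread("pics/side0.png")[150:390,200:520];b=cv2.imread("pics/top0.png")[170:370,220:480]
cv2.imwrite("pics/a.png",cv2.resize(a,None,fx=2.5,fy=2.5));cv2.imwrite("pics/b.png",cv2.resize(b,None,fx=3,fy=3))
```

```text
(no output)
```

View pics/a.png

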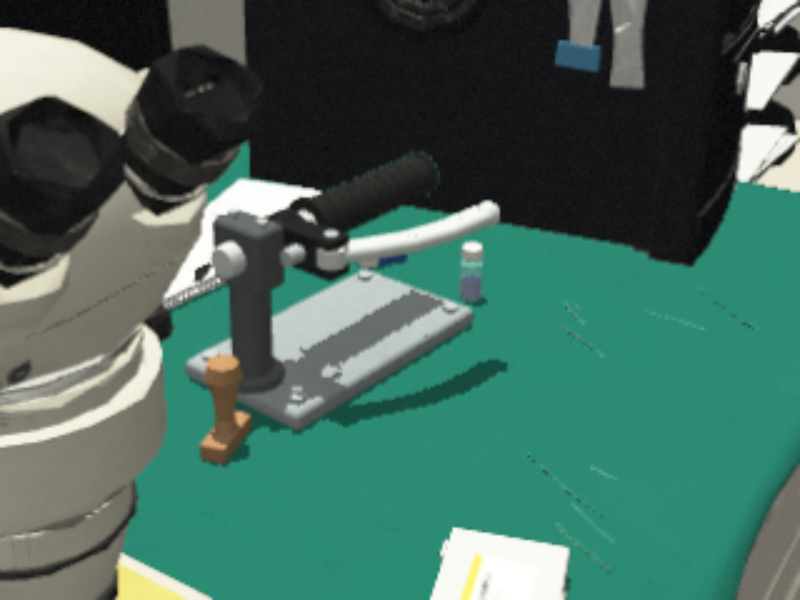

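View pics/b.png

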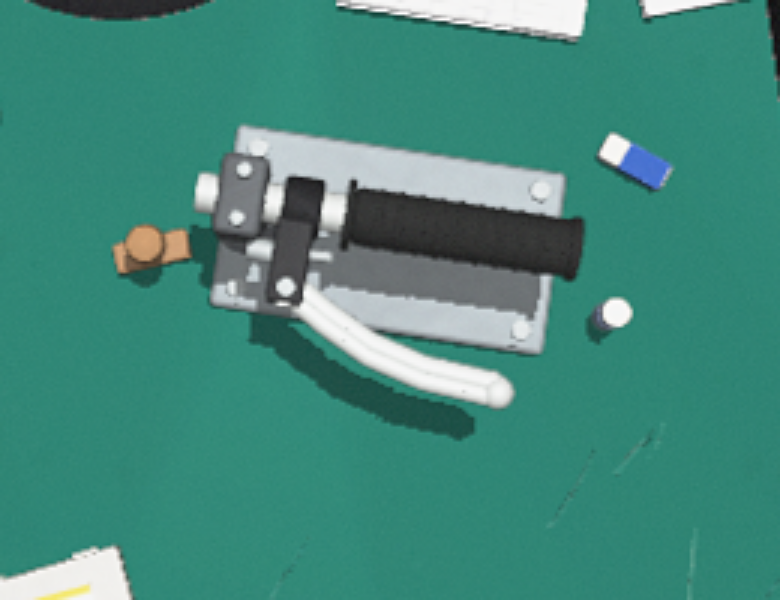

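The side view shows the lever's ball end at about (395,235) and the pivot at (330,253). In the top view the pivot is at (316,266), the ball at (386,300) and the outer face faces the robot. The detector's top-view "lever_press" hits are wrong, so I'll measure from the masks instead.

Run:
```python
from h import *
np.set_printoptions(precision=1,suppress=True)
P={}
for n in("side","top"):
    snapshot(n);P[n]=camera_params(n)
c=P["top"]
ps=[(r["at"],r["conf"]) for r in pinpoint("side","lever_pivot")[:1]+pinpoint("top","lever_pivot")[:1]]
print("pivot",tri([ray(P["side"],ps[0][0]),ray(c,ps[1][0])]))
print("barend",tri([ray(P["side"],pinpoint("side","bar_end")[0]["at"]),ray(c,pinpoint("top","bar_end")[0]["at"])]))
print("ball",tri([ray(P["side"],[488/2.5+200,212/2.5+150]),ray(c,[497/3+220,390/3+170])]))
pr=pinpoint("side","lever_press")[0]["at"]
for r in masks_of("top","lever")[:2]:
    m=np.array(r["pixels"]).astype(np.uint8);print("mask",r["conf"],r["at"],m.sum())
    ct=max(cv2.findContours(m,0,2)[0],key=cv2.contourArea)[:,0]
    w=np.array([atz(c,p,110)[:2] for p in ct])
    o=atz(c,ps[1][0],110)[:2]; rr=np.linalg.norm(w-o,axis=1)
    print("pivot top",o)
    for lo in range(40,145,6):
        s=w[(rr>=lo)&(rr<lo+6)]
        if len(s): 
            a=np.degrees(np.arctan2(*(s-o).T[::-1])); i,j=a.argmin(),a.argmax()
            print(lo,s[i],s[j],a[i],a[j])
```

```text
pivot (array([592.4, 126.4, 108. ]), [1.9713082495694734, 1.97130824956924])
barend (array([606.5, -32. , 115.4]), [0.516211975471557, 0.5162119754713624])
ball (array([532.9,  11.7, 112.2]), [1.1807542298596743, 1.1807542298597498])
mask 0.76 [355.0, 288.3] 863
pivot top [590.6 125.3]
40 [558.9 100.6] [568.8  86.2] -142.08869320449756 -119.12593047064883
46 [552.6  92.5] [564.   81.3] -139.2205998103177 -121.14318710160191
52 [549.4  87.6] [562.4  76.4] -137.55754788922883 -119.94701403372217
58 [546.2  82.7] [560.9  71.5] -136.1999811329879 -118.94575777414853
64 [544.6  79.5] [559.3  66.6] -135.09603197683353 -118.09585327647052
70 [541.5  73. ] [556.1  60.1] -133.20411639338022 -117.88736279071674
76 [538.3  66.5] [553.   53.6] -131.64426724797045 -117.7161711246993
82 [536.7  63.3] [551.4  48.8] -130.96333697008433 -117.13125444591714
88 [533.6  53.6] [549.8  43.9] -128.45344962242984 -116.61125633560394
94 [533.7  45.5] [548.3  37.4] -125.47828975132008 -115.71819800830166
100 [532.1  43.9] [546.8  29.3] -125.68075412329782 -114.55825878826414
106 [530.6  37.4] [545.2  27.7] -1
[... 858 characters left out ...]
[559.6  37.5] [674.4 152.5] -109.45064694585085 17.99529916095878
94 [662.4  55.8] [664.   57.5] -44.084493673027445 -42.754871052492824
100 [558.1  27.7] [662.5  49.3] -108.44204923229252 -46.634479510910474
106 [659.3  39.4] [660.9  41. ] -51.37005747656921 -50.16790200222419
112 [556.6  14.8] [659.3  34.5] -107.10586507340886 -52.891845168607
118 [656.2  23. ] [657.8  24.6] -57.35432285207753 -56.284298486442665
124 [556.7   1.8] [656.2  14.8] -105.34151053299243 -59.28981360500254
130 [555.1   0.1] [555.1   0.1] -105.83220344794155 -105.83220344794155
136 [555.2  -6.3] [654.7   5. ] -105.06129823085392 -61.95703397947132
142 [597.6 -21.1] [653.2  -6.5] -87.28149862471649 -64.602416694218
```

View pics/top0.png

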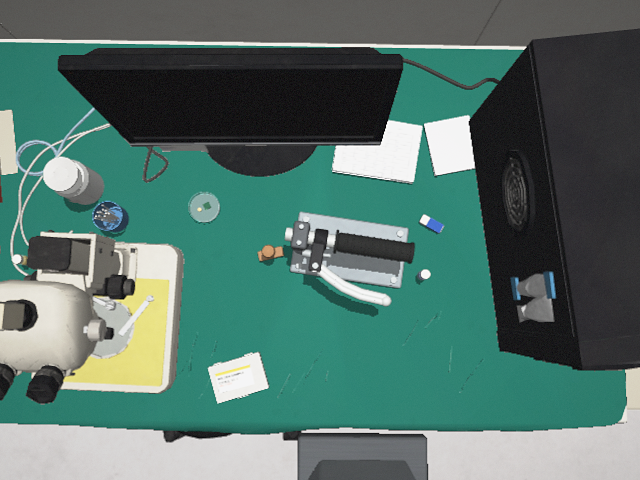

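Run:
```python
from h import *
np.set_printoptions(precision=3,suppress=True)
s=sense();p=np.array(s["tool_pos"]);y=12.9
g=np.array([480,46]);d=(g-p[:2]);print(d)
r=np.radians(y);R=np.array([[np.cos(r),np.sin(r)],[np.sin(r),-np.cos(r)]])
print("tool-frame total/200 at yaw 12.9",R.T@d/200)
```

```text
[345.655 630.765]
tool-frame total/200 at yaw 12.9 [ 2.389 -2.688]
```

The top view shows a tall black box right of about column 500 (x > 446, y < -206), so I'll approach in an arc on the robot's side of it. The desk in front of the lever is free.

Request:
step_arm(newtons=60, targets=[{"dp": [0.08,-0.1,0],"fingers": 1},{"dp": [0.16,-0.21,0],"fingers": 1},{"dp": [0.24,-0.32,0],"fingers": 1},{"dp": [0.32,-0.42,0],"fingers": 1},{"dp": [0.4,-0.52,0],"fingers": 1},{"dp": [0.48,-0.63,0],"fingers": 1},{"dp": [0.56,-0.74,0],"fingers": 1},{"dp": [0.64,-0.84,0],"fingers": 1}])

```text
validation failed for argument at $.ta...
```

Request:
step_arm(targets=[{"dp": [0.08,-0.1,0],"fingers": 1},{"dp": [0.16,-0.21,0],"fingers": 1},{"dp": [0.24,-0.32,0],"fingers": 1},{"dp": [0.32,-0.42,0],"fingers": 1},{"dp": [0.4,-0.52,0],"fingers": 1},{"dp": [0.48,-0.63,0],"fingers": 1},{"dp": [0.56,-0.74,0],"fingers": 1},{"dp": [0.64,-0.84,0],"fingers": 1}])

```text
validation failed for argument at $.ta...
```

Request:
step_arm(newtons=60, targets=[{"angular": [0,0,0],"dp": [0.08,-0.1,0],"fingers": 1},{"angular": [0,0,0],"dp": [0.16,-0.21,0],"fingers": 1},{"angular": [0,0,0],"dp": [0.24,-0.32,0],"fingers": 1},{"angular": [0,0,0],"dp": [0.32,-0.42,0],"fingers": 1},{"angular": [0,0,0],"dp": [0.4,-0.52,0],"fingers": 1},{"angular": [0,0,0],"dp": [0.48,-0.63,0],"fingers": 1},{"angular": [0,0,0],"dp": [0.56,-0.74,0],"fingers": 1},{"angular": [0,0,0],"dp": [0.64,-0.84,0],"fingers": 1}])

```text
time: 2.3
tool_pos: [221.8, -391.6, 231.4]
tcp_rot: [180.0, -0.0, 12.9]
ft_force: [0.6, 0.1, -0.8]
finger_gap: -0.2
grip_force: 0.0
```

Request:
step_arm(targets=[{"angular": [0,0,0],"dp": [0.08,-0.1,0],"fingers": 1},{"angular": [0,0,0],"dp": [0.16,-0.21,0],"fingers": 1},{"angular": [0,0,0],"dp": [0.24,-0.32,0],"fingers": 1},{"angular": [0,0,0],"dp": [0.32,-0.42,0],"fingers": 1},{"angular": [0,0,0],"dp": [0.4,-0.52,0],"fingers": 1},{"angular": [0,0,0],"dp": [0.48,-0.63,0],"fingers": 1},{"angular": [0,0,0],"dp": [0.56,-0.74,0],"fingers": 1},{"angular": [0,0,0],"dp": [0.64,-0.84,0],"fingers": 1}])

```text
time: 3.3
tool_pos: [309.0, -199.2, 231.5]
tcp_rot: [180.0, -0.0, 12.9]
ft_force: [1.0, 0.1, -0.0]
finger_gap: -0.1
grip_force: 0.0
```

Request:
step_arm(targets=[{"angular": [0,0,0.018],"dp": [0.08,-0.11,0],"fingers": 1},{"angular": [0,0,0.036],"dp": [0.16,-0.22,0],"fingers": 1},{"angular": [0,0,0.054],"dp": [0.24,-0.33,0],"fingers": 1},{"angular": [0,0,0.072],"dp": [0.32,-0.44,0],"fingers": 1},{"angular": [0,0,0.09],"dp": [0.4,-0.55,0],"fingers": 1},{"angular": [0,0,0.108],"dp": [0.48,-0.66,0],"fingers": 1},{"angular": [0,0,0.126],"dp": [0.56,-0.77,0],"fingers": 1},{"angular": [0,0,0.144],"dp": [0.64,-0.88,0],"fingers": 1}])

```text
time: 4.3
tool_pos: [394.3, 1.1, 231.5]
tcp_rot: [-180.0, -0.0, -13.1]
ft_force: [0.2, -0.2, -0.6]
finger_gap: 0.0
grip_force: 0.0
```

Request:
step_arm(targets=[{"angular": [0,0,0],"dp": [0.13,-0.1,0.05],"fingers": 1},{"angular": [0,0,0],"dp": [0.26,-0.2,0.15],"fingers": 1},{"angular": [0,0,0],"dp": [0.37,-0.31,0.25],"fingers": 1},{"angular": [0,0,0],"dp": [0.37,-0.31,0.37],"fingers": 1},{"angular": [0,0,0],"dp": [0.37,-0.31,0.49],"fingers": 1},{"angular": [0,0,0],"dp": [0.37,-0.31,0.6],"fingers": 1},{"angular": [0,0,0],"dp": [0.37,-0.31,0.695],"fingers": 1},{"angular": [0,0,0],"dp": [0.37,-0.31,0.695],"fingers": 1}])

```text
time: 5.3
tool_pos: [478.6, 44.0, 90.8]
tcp_rot: [180.0, 0.2, -13.0]
ft_force: [-0.5, 0.2, -0.5]
finger_gap: -0.1
grip_force: 0.0
```

Run:
```python
from h import *
np.set_printoptions(precision=2,suppress=True)
a=snapshot("side")[150:350,300:480];b=snapshot("top")[200:400,280:480]
cv2.imwrite("pics/c.png",np.hstack([cv2.resize(a,(450,500)),cv2.resize(b,(500,500))])[:, :800] if 0 else cv2.resize(np.hstack([cv2.resize(a,(180*2,400)),cv2.resize(b,(400,400))]),None,fx=1,fy=1))
s=sense();print(s["tool_pos"],s["tcp_rot"],s["ft_force"],s["time"])
```

```text
[480.25  44.    92.89] [-180.     -0.02  -12.98] [0.88 0.45 0.41] 5.4
```

View pics/c.png

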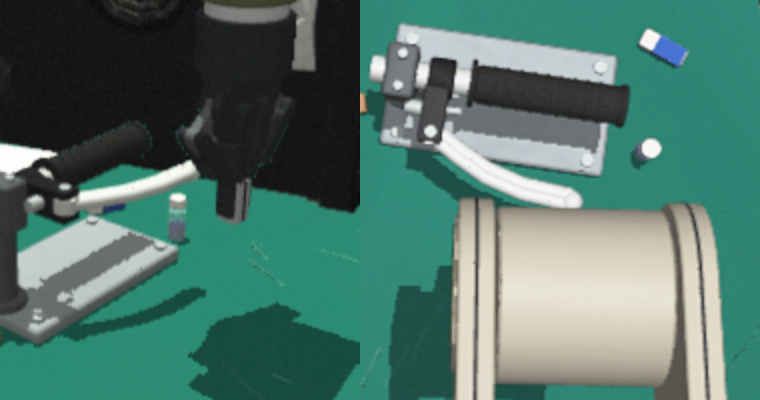

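Side view: the shut fingers stand in front of the lever's outer face, with the tips just below its level. Both views show the way clear, so I'll approach.

Request:
step_arm(targets=[{"angular": [0,0,0],"dp": [0.04,0,0],"fingers": 1},{"angular": [0,0,0],"dp": [0.08,0,0],"fingers": 1},{"angular": [0,0,0],"dp": [0.11,0,0],"fingers": 1},{"angular": [0,0,0],"dp": [0.135,0,0],"fingers": 1},{"angular": [0,0,0],"dp": [0.155,0,0],"fingers": 1},{"angular": [0,0,0],"dp": [0.17,0,0],"fingers": 1},{"angular": [0,0,0],"dp": [0.18,0,0],"fingers": 1},{"angular": [0,0,0],"dp": [0.18,0,0],"fingers": 1}])

```text
time: 6.4
tool_pos: [515.1, 35.9, 92.3]
tcp_rot: [-180.0, 0.0, -13.0]
ft_force: [0.1, 0.3, -0.3]
finger_gap: -0.2
grip_force: 0.0
```

Request:
step_arm(targets=[{"angular": [0,0,0],"dp": [0.005,0,0],"fingers": 1},{"angular": [0,0,0],"dp": [0.01,0,0],"fingers": 1},{"angular": [0,0,0],"dp": [0.015,0,0],"fingers": 1},{"angular": [0,0,0],"dp": [0.02,0,0],"fingers": 1},{"angular": [0,0,0],"dp": [0.025,0,0],"fingers": 1},{"angular": [0,0,0],"dp": [0.03,0,0],"fingers": 1},{"angular": [0,0,0],"dp": [0.03,0,0],"fingers": 1},{"angular": [0,0,0],"dp": [0.03,0,0],"fingers": 1}])

```text
time: 7.4
tool_pos: [520.7, 34.4, 92.1]
tcp_rot: [180.0, 0.0, -13.0]
ft_force: [-3.4, -2.3, 1.3]
finger_gap: 0.0
grip_force: 1.6
```

Request:
step_arm(targets=[{"angular": [0,0,-0.016],"dp": [0.026,0.011,0],"fingers": 1},{"angular": [0,0,-0.032],"dp": [0.053,0.021,0],"fingers": 1},{"angular": [0,0,-0.048],"dp": [0.081,0.03,0],"fingers": 1},{"angular": [0,0,-0.056],"dp": [0.094,0.034,0],"fingers": 1},{"angular": [0,0,-0.064],"dp": [0.108,0.037,0],"fingers": 1},{"angular": [0,0,-0.072],"dp": [0.122,0.04,0],"fingers": 1},{"angular": [0,0,-0.08],"dp": [0.136,0.043,0],"fingers": 1},{"angular": [0,0,-0.08],"dp": [0.136,0.043,0],"fingers": 1}])

```text
time: 8.4
tool_pos: [545.3, 20.4, 92.1]
tcp_rot: [-180.0, 0.0, 1.5]
ft_force: [-4.8, 2.0, 0.9]
finger_gap: -0.2
grip_force: 2.4
```

Request:
step_arm(targets=[{"angular": [0,0,-0.0016],"dp": [0.0026,0.0012,0],"fingers": 1},{"angular": [0,0,-0.0032],"dp": [0.0052,0.0024,0],"fingers": 1},{"angular": [0,0,-0.0048],"dp": [0.0078,0.0036,0],"fingers": 1},{"angular": [0,0,-0.0064],"dp": [0.0104,0.0048,0],"fingers": 1},{"angular": [0,0,-0.008],"dp": [0.013,0.006,0],"fingers": 1},{"angular": [0,0,-0.0096],"dp": [0.0155,0.007,0],"fingers": 1},{"angular": [0,0,-0.0096],"dp": [0.0155,0.007,0],"fingers": 1},{"angular": [0,0,-0.0096],"dp": [0.0155,0.007,0],"fingers": 1}])

```text
time: 9.4
tool_pos: [548.3, 19.3, 92.1]
tcp_rot: [-180.0, 0.0, 3.2]
ft_force: [-5.9, 3.4, 2.1]
finger_gap: 0.2
grip_force: 2.5
```

Request:
step_arm(targets=[{"angular": [0,0,-0.0008],"dp": [0.0013,0.0006,0],"fingers": 1},{"angular": [0,0,-0.0016],"dp": [0.0026,0.0012,0],"fingers": 1},{"angular": [0,0,-0.0024],"dp": [0.0039,0.0018,0],"fingers": 1},{"angular": [0,0,-0.0032],"dp": [0.0052,0.0024,0],"fingers": 1},{"angular": [0,0,-0.004],"dp": [0.0065,0.003,0],"fingers": 1},{"angular": [0,0,-0.0048],"dp": [0.0078,0.0036,0],"fingers": 1},{"angular": [0,0,-0.0048],"dp": [0.0078,0.0036,0],"fingers": 1},{"angular": [0,0,-0.0048],"dp": [0.0078,0.0036,0],"fingers": 1}])

```text
time: 10.4
tool_pos: [549.6, 18.8, 92.0]
tcp_rot: [-179.9, 0.1, 4.0]
ft_force: [-6.3, 3.7, 3.3]
finger_gap: 0.1
grip_force: 3.2
```

Run:
```python
from h import *
np.set_printoptions(precision=2,suppress=True)
f=[];
for i in range(6): snapshot("side"); s=sense(); f.append(s["ft_force"])
print(np.mean(f,0),np.std(f,0),s["tool_pos"],s["tcp_rot"],s["time"])
```

```text
[-6.77  3.48  2.19] [0.42 0.5  0.54] [549.56  18.77  92.01] [-179.94    0.08    4.04] 10.7
```

Request:
step_arm(targets=[{"angular": [0,0,-0.0008],"dp": [0.0013,0.0006,0],"fingers": 1},{"angular": [0,0,-0.0016],"dp": [0.0026,0.0012,0],"fingers": 1},{"angular": [0,0,-0.0024],"dp": [0.0039,0.0018,0],"fingers": 1},{"angular": [0,0,-0.0032],"dp": [0.0052,0.0024,0],"fingers": 1},{"angular": [0,0,-0.004],"dp": [0.0065,0.003,0],"fingers": 1},{"angular": [0,0,-0.0048],"dp": [0.0078,0.0036,0],"fingers": 1},{"angular": [0,0,-0.0048],"dp": [0.0078,0.0036,0],"fingers": 1},{"angular": [0,0,-0.0048],"dp": [0.0078,0.0036,0],"fingers": 1}])

```text
time: 11.7
tool_pos: [550.1, 18.5, 91.8]
tcp_rot: [-179.9, 0.2, 4.9]
ft_force: [-12.7, 5.0, 6.6]
finger_gap: -0.0
grip_force: 6.1
```

```bash
cat > m.py <<'E'
from h import *
np.set_printoptions(precision=2,suppress=True)
f=[];
for i in range(4): im=snapshot("side"); s=sense(); f.append(s["ft_force"])
print(np.mean(f,0),s["tool_pos"],s["tcp_rot"],s["time"])
E
python3 m.py
```

```text
[-12.2    4.61   6.49] [550.06  18.49  91.87] [-179.91    0.22    4.92] 11.9
```

The force is rising steeply while the TCP stalls, so the lever is at its stop. I'll hold there for a second and take a picture.

Request:
step_arm(targets=[{"angular": [0,0,0],"dp": [-0.001,0,0],"fingers": 1},{"angular": [0,0,0],"dp": [-0.002,0,0],"fingers": 1},{"angular": [0,0,0],"dp": [-0.002,0,0],"fingers": 1},{"angular": [0,0,0],"dp": [-0.002,0,0],"fingers": 1},{"angular": [0,0,0],"dp": [-0.002,0,0],"fingers": 1},{"angular": [0,0,0],"dp": [-0.002,0,0],"fingers": 1},{"angular": [0,0,0],"dp": [-0.002,0,0],"fingers": 1},{"angular": [0,0,0],"dp": [-0.002,0,0],"fingers": 1}])

```text
time: 12.9
tool_pos: [549.9, 18.5, 91.9]
tcp_rot: [-179.9, 0.2, 4.9]
ft_force: [-10.5, 5.0, 5.3]
finger_gap: 0.2
grip_force: 5.3
```

```bash
cat >> m.py <<'E'
import sys
cv2.imwrite(f"pics/{sys.argv[1]}.png",cv2.resize(im[170:330,260:440],None,fx=3,fy=3))
E
python3 m.py d
```

```text
[-11.16   4.74   4.74] [549.94  18.47  91.88] [-179.91    0.18    4.92] 13.1
```

View pics/d.png

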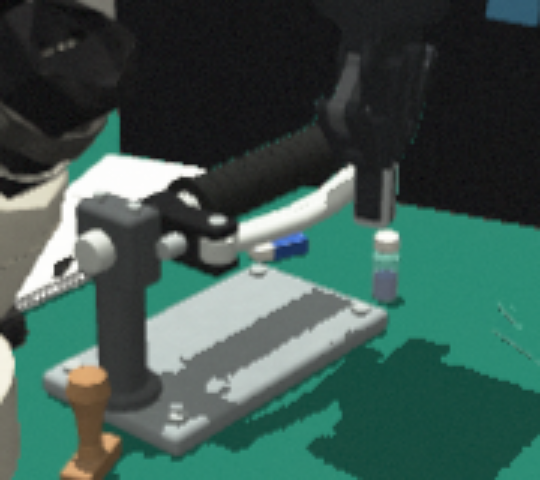

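The picture shows the lever pushed in near the grip, with the fingers only on its outer side and the vial, eraser and stamp undisturbed. Next I'll release it along the same arc until clear.

Request:
step_arm(targets=[{"angular": [0,0,0.014],"dp": [-0.03,-0.018,0],"fingers": 1},{"angular": [0,0,0.028],"dp": [-0.06,-0.036,0],"fingers": 1},{"angular": [0,0,0.042],"dp": [-0.09,-0.054,0],"fingers": 1},{"angular": [0,0,0.056],"dp": [-0.12,-0.072,0],"fingers": 1},{"angular": [0,0,0.07],"dp": [-0.15,-0.09,0],"fingers": 1},{"angular": [0,0,0.085],"dp": [-0.18,-0.108,0],"fingers": 1},{"angular": [0,0,0.1],"dp": [-0.215,-0.127,0],"fingers": 1},{"angular": [0,0,0.1],"dp": [-0.215,-0.127,0],"fingers": 1}])

```text
time: 14.1
tool_pos: [507.0, 39.2, 92.7]
tcp_rot: [-180.0, -0.1, -13.1]
ft_force: [-0.3, -0.2, 0.3]
finger_gap: -0.3
grip_force: 0.0
```

```bash
python3 m.py e
```

```text
[ 0.12 -0.1   0.01] [507.06  38.93  92.55] [-180.     -0.05  -13.09] 14.3
```

View pics/e.png

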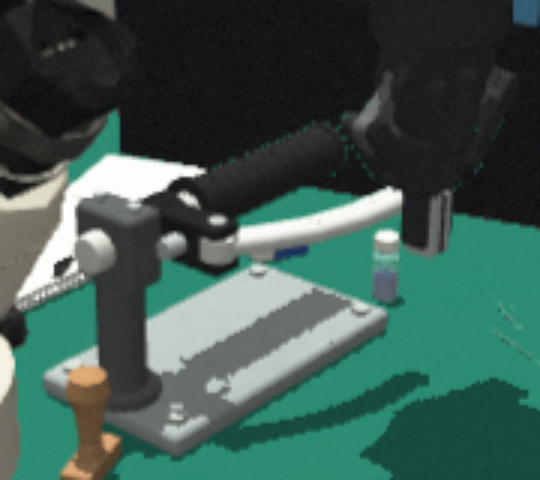

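The lever is fully out and the force is zero. Second push, same path.

Request:
step_arm(targets=[{"angular": [0,0,0],"dp": [0.015,0.001,0],"fingers": 1},{"angular": [0,0,0],"dp": [0.03,0.003,0],"fingers": 1},{"angular": [0,0,0],"dp": [0.04,0.004,0],"fingers": 1},{"angular": [0,0,0],"dp": [0.05,0.005,0],"fingers": 1},{"angular": [0,0,0],"dp": [0.058,0.006,0],"fingers": 1},{"angular": [0,0,0],"dp": [0.065,0.007,0],"fingers": 1},{"angular": [0,0,0],"dp": [0.071,0.007,0],"fingers": 1},{"angular": [0,0,0],"dp": [0.071,0.007,0],"fingers": 1}])

```text
time: 15.3
tool_pos: [519.6, 34.4, 92.2]
tcp_rot: [180.0, 0.0, -13.1]
ft_force: [-2.6, -0.5, 2.3]
finger_gap: -0.1
grip_force: 1.3
```

Request:
step_arm(targets=[{"angular": [0,0,-0.016],"dp": [0.026,0.011,0],"fingers": 1},{"angular": [0,0,-0.032],"dp": [0.053,0.021,0],"fingers": 1},{"angular": [0,0,-0.048],"dp": [0.081,0.03,0],"fingers": 1},{"angular": [0,0,-0.056],"dp": [0.094,0.034,0],"fingers": 1},{"angular": [0,0,-0.064],"dp": [0.108,0.037,0],"fingers": 1},{"angular": [0,0,-0.072],"dp": [0.122,0.04,0],"fingers": 1},{"angular": [0,0,-0.08],"dp": [0.136,0.043,0],"fingers": 1},{"angular": [0,0,-0.08],"dp": [0.136,0.043,0],"fingers": 1}])

```text
time: 16.3
tool_pos: [544.3, 20.2, 92.1]
tcp_rot: [-180.0, 0.0, 1.3]
ft_force: [-4.3, 2.4, 0.9]
finger_gap: 0.1
grip_force: 2.2
```

Request:
step_arm(targets=[{"angular": [0,0,-0.003],"dp": [0.006,0.003,0],"fingers": 1},{"angular": [0,0,-0.006],"dp": [0.012,0.006,0],"fingers": 1},{"angular": [0,0,-0.009],"dp": [0.017,0.008,0],"fingers": 1},{"angular": [0,0,-0.012],"dp": [0.022,0.01,0],"fingers": 1},{"angular": [0,0,-0.015],"dp": [0.027,0.012,0],"fingers": 1},{"angular": [0,0,-0.017],"dp": [0.03,0.014,0],"fingers": 1},{"angular": [0,0,-0.019],"dp": [0.033,0.016,0],"fingers": 1},{"angular": [0,0,-0.019],"dp": [0.033,0.016,0],"fingers": 1}])

```text
time: 17.3
tool_pos: [549.9, 17.7, 91.9]
tcp_rot: [-179.9, 0.2, 4.7]
ft_force: [-8.8, 4.9, 5.4]
finger_gap: 0.3
grip_force: 4.4
```

```bash
python3 m.py f
```

```text
[-9.27  5.01  4.31] [549.89  17.72  91.87] [-179.93    0.16    4.74] 17.5
```

View pics/f.png

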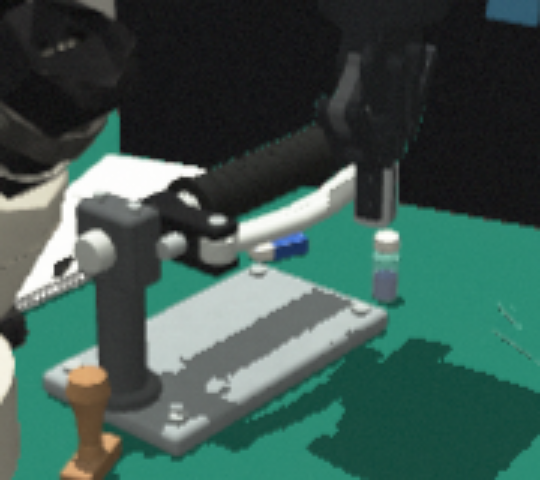

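The lever is at its stop again, in the same place as the first time (about 10.5 N). I'll press slightly more for margin, hold, and hand in.

Request:
step_arm(targets=[{"angular": [0,0,0],"dp": [0.001,0,0],"fingers": 1},{"angular": [0,0,0],"dp": [0.002,0,0],"fingers": 1},{"angular": [0,0,0],"dp": [0.002,0,0],"fingers": 1},{"angular": [0,0,0],"dp": [0.002,0,0],"fingers": 1},{"angular": [0,0,0],"dp": [0.002,0,0],"fingers": 1},{"angular": [0,0,0],"dp": [0.002,0,0],"fingers": 1},{"angular": [0,0,0],"dp": [0.002,0,0],"fingers": 1},{"angular": [0,0,0],"dp": [0.002,0,0],"fingers": 1}])

```text
time: 18.5
tool_pos: [550.0, 17.7, 91.8]
tcp_rot: [-179.9, 0.2, 4.7]
ft_force: [-11.1, 4.8, 5.0]
finger_gap: -0.1
grip_force: 5.2
```

```bash
python3 -c "
from bench import *
s=sense();print(s['ft_force'],s['tool_pos']);print(hand_in())"
```

```text
[-11.11512411   4.78934587   4.9804715 ] [549.97090675  17.7198817   91.80968278]
the job is handed in; nothing more can be done
None
```

I pushed the lever to its stop and held it there for over a second, let it spring fully back out, then pushed it to the stop again; I handed in at about 18.5 s with it still held there at about 12 N.

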